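# Level the printing-block rack and fill it

### The arm

A 6-joint arm with a two-finger parallel gripper is mounted at the origin on the work surface. World frame = base frame: x ahead of the robot, y to its left, z up, the work surface at z = 0. Lengths are in m, angles in rad, forces in N, time in s.
With the tool pointing down it reaches from about 0.3 to 0.85 m from the base axis. Payload 4.2 kg.
Tool frame: the origin (TCP) lies midway between the tips of the shut fingers; the grasp point (between the pads) lies 19 mm behind it (bot.grip_point_offset is the distance from the TCP to the grasp point, in m); z points along the fingers, y is the line along which they close (so a half turn about z gives the same grasp; the last joint's range is limited). The gripper opens to 91 mm and grips with 3 to 60 N. Pads are 32 mm wide; open, the fingers measure 118 mm over their backs; the gripper's body (76 mm by 178 mm) begins 60 mm behind the grasp point.
Start: joints at [-1.296, 0.32, 1.565, -0, 1.257, -0.02], TCP at [0.167, -0.55, 0.193] pointing down, gripper open.
Joint ranges: [-3.11, 3.11], [-0.84, 2.01], [0.21, 2.61], [-1.34, 4.49], [0.05, 2.63], [-2.56, 2.56]. Speed limits (rad/s): [2.57, 2.57, 3.14, 3.14, 3.14, 3.14].

### API

Orientations are given as a unit quaternion [w, x, y, z].
In Python, from plant import bot gives the robot as it stands. The module is installed in compiled form; this text tells all that it offers. Calls block until the motion is done:
- bot.move_to(position, orientation): joint-space move of the TCP to a pose.
- bot.move_linear(position, rot=None, speed=0.15): straight line of the TCP; rot=None keeps the orientation; speed is the mean speed in m/s.
- bot.movej(angles): joint-space move.
- bot.command_gripper(opening): finger opening in m; the grip force is fixed at half the most; returns when the fingers have stopped.
- bot.pause(seconds).
- bot.inverse_kinematics(position, orientation): joint angles nearest the present ones, or None.
- bot.read_camera(name): name is "side" or "top" or "wrist"; returns the picture (400x640x3 uint8, blue, green, red); there is no depth.
- bot.get_calibration(name): a dict with "mtx" (3x3 intrinsics, pixels), "rvec" (rotation vector, rad) and "tvec" (3), from world to camera coordinates, as OpenCV has them; the wrist camera has in their place "hand_eye" (4x4, takes a point from camera to tool coordinates, whose origin is the TCP and whose axes are the flange's). Camera axes: x right, y down, z forward; pixel columns grow to the right and rows downward; lengths in m; the calibration is good to about 2 mm. The wrist camera is an equidistant fisheye: a pixel r from the principal point sees the ray r / f radians off the axis. A picture is of the moment at which its call begins: read the wrist's pose just before it. get_calibration takes no time and is no camera call.
A pose or a line that the arm cannot do raises bot.Unreachable and nothing moves.
- bot.close_job(): hands the job in; it is judged then, once.
Readings, each from a call of its own:
- bot.read_time(): time.
- bot.read_qpos(): joint angles.
- bot.read_joint_velocities(): joint speeds.
- bot.read_joint_efforts(): joint torques, N m.
- bot.read_eef_pos(): TCP position.
- bot.read_tool_rot(): TCP orientation.
- bot.read_force(): force on the tool from outside, world axes, zero at the start.
- bot.read_ft_torque(): the same for the moment, N m.
- bot.read_width(): finger opening in m.
- bot.read_gripper_force(): force on a finger pad.
Only numpy, scipy, OpenCV 4.12 (cv2) and the standard library are available. Lean on these libraries where they do the work, as an engineer would, in place of code of your own. Each camera call takes 0.05 s, during which the arm holds its last target. There are 200 camera calls.

### The job

The slotted wooden rack for our printing blocks leans, because the feet along one edge are gone. First push the wooden wedge, thin end first, under that low edge until the rack sits level, and leave it there. Then move every block from the grey carrier into the rack, one to a slot and standing fully down on its floor, so that at the end the rack is still level on its wedge, and leave the glue, ink jar, tape and roller alone.

Things in the scene. Friction and masses are not known exactly. Their poses are not given: they have to be found in the camera images.
- rack: Loose light-wood slotted rack, 2.1 kg: plank x -85..85, y -136..111, z 20..32 mm, with a slotted cheek 70 mm high at each x end. Origin: table level under it when level; x along the low edge, y from low edge to stop strip, z square to plank. Rubber feet 20 mm high under y 84..108; under the low edge only 8 mm plates are left, so it starts tilted 0.058 rad, -y edge low, and tips about y = 84 mm.
- low_edge (a point): Middle of the rack's low edge at the plank's underside (rack frame 0, -136, 20 mm); its axes are the rack's. 7 mm above the table at the start, 20 mm when level. The wedge goes in here along the rack's +y, between two steel plates 112 mm apart. The bare plank sticks out 34 mm here, from the cheeks (y = -101.5) to the edge.
- slot0 (a point): Centre of the floor of the slot nearest the low edge (rack frame 0, -84, 32 mm); axes as the rack's. Each slot runs along x through both cheeks, 17 mm wide, 137 mm long between end walls, its top 12 mm bevelled out 6 mm per side. Cheeks span x 48.5..78.5 mm on either side, tops at z = 102 mm; the middle between them is open.
- slot1 (a point): Same for the second slot (y = -42 mm).
- slot2 (a point): Same for the middle slot (y = 0).
- slot3 (a point): Same for the fourth slot (y = 42 mm).
- slot4 (a point): Same for the slot nearest the stop strip (y = 84 mm).
- stop_strip: Wooden strip screwed to the table, 200 (x) x 20 (y) x 16 mm, parallel to the rack and just behind its rubber feet; it keeps the rack from sliding off while the wedge is pushed in. Origin: centre of its underside.
- wedge: Loose wooden wedge, 160 (x) x 50 (y) mm, 80 g, flat underneath. Straight taper from 27 mm high at the thick end (x = -80) to 3 mm at the thin end (x = +80). Origin: centre of its underside. The rack is level when 113 mm of it is under the plank and 47 mm still shows; 10 mm of travel changes the tilt by about 0.007 rad. It stays where it is pushed.
- wedge_tip (a point): Middle of the wedge's thin end, at the underside.
- wedge_back (a point): Middle of the wedge's thick end face (the face to push), 13.5 mm above the underside. Pushing it under the rack takes about 8 to 20 N. Pushed too far, the wedge can be gripped by its sides and drawn back.
- carrier: Grey plastic carrier, fixed: an open tray 165 (x) x 217 (y) x 56 mm with slotted combs at both x ends; five slots along x at y = -84, -42, 0, 42, 84 mm, 17 mm wide, their floor at z = 6 mm. Origin: centre of its underside; z up. Thin wire handles stick out to y = +-123 mm at 45 mm height.
- block0: Printing block, dark grey lino on plywood: 130 (x) x 11 (y) x 110 mm high as it stands, 120 g. Stands on edge in a slot of the carrier. Origin: centre of its lower edge face; x along its length, y through its thickness, z up. Three to five of the five blocks are there; an absent one reads None. Take it by the top edge. Seated in the rack, its top is at z = 142 mm.
- block1: Printing block, dark grey lino on plywood: 130 (x) x 11 (y) x 110 mm high as it stands, 120 g. Stands on edge in a slot of the carrier. Origin: centre of its lower edge face; x along its length, y through its thickness, z up. Three to five of the five blocks are there; an absent one reads None. Take it by the top edge. Seated in the rack, its top is at z = 142 mm.
- block2: Printing block, dark grey lino on plywood: 130 (x) x 11 (y) x 110 mm high as it stands, 120 g. Stands on edge in a slot of the carrier. Origin: centre of its lower edge face; x along its length, y through its thickness, z up. Three to five of the five blocks are there; an absent one reads None. Take it by the top edge. Seated in the rack, its top is at z = 142 mm.
- block3: Printing block, dark grey lino on plywood: 130 (x) x 11 (y) x 110 mm high as it stands, 120 g. Stands on edge in a slot of the carrier. Origin: centre of its lower edge face; x along its length, y through its thickness, z up. Three to five of the five blocks are there; an absent one reads None. Take it by the top edge. Seated in the rack, its top is at z = 142 mm.
- block4: Printing block, dark grey lino on plywood: 130 (x) x 11 (y) x 110 mm high as it stands, 120 g. Stands on edge in a slot of the carrier. Origin: centre of its lower edge face; x along its length, y through its thickness, z up. Three to five of the five blocks are there; an absent one reads None. Take it by the top edge. Seated in the rack, its top is at z = 142 mm.
- glue: White glue bottle, 52 mm across, 120 mm high, standing; leave alone. Origin: centre of its underside.
- ink_jar: Glass ink jar with black lid, 60 mm across, 60 mm high; leave alone. Origin: centre of its underside.
- tape: Roll of masking tape lying flat, 90 mm across, 24 mm high; leave alone. Origin: centre of its underside.
- brayer: Ink roller lying on the table, about 160 x 85 mm, 40 mm high; leave alone. Origin: on the table beneath the roller's inner side.
There are look-alikes about, which are no part of the job. Leave any orange look-alike of the block2 alone. There is more than one size of the wedge; the job needs the smaller.

How it is judged:
By the outcome, as a careful person would: the job done as asked, in the order asked, and still so for the second after the job is handed in, with the robot touching nothing.
Of block0, block1, block2, block3, block4 only 3 to 5 are there at a start; the rules pass over those that are not, and their reading is None.
At some moment in a run one of wedge, rack may be knocked a few centimetres aside while the robot is not near it.
It also fails if it takes over 210 s, if anything falls off the work surface, if the arm or the gripper's body presses on something with over 40 N, if the wrist force passes 120 N, or if a joint passes its speed limit or range.

## Working session

There is one attempt and no reset: what is moved stays moved. The work goes in short steps, each a Python script; the robot and the scene stay as the last script left them, time stands still between calls to the robot, and variables do not carry over. Pictures are saved under pics/ and viewed, at most 14 in all, crops included, and the job is handed in when it is done.

```bash
mkdir -p pics
python3 - <<'E'
from plant import bot
import cv2,numpy as np
for n in ["side","top"]:
    im=bot.read_camera(n); cv2.imwrite(f"pics/{n}0.png",im)
    c=bot.get_calibration(n); print(n,c)
    R=cv2.Rodrigues(np.array(c["rvec"]))[0]; print(-R.T@np.array(c["tvec"]).ravel())
print(bot.get_calibration("wrist"), bot.read_tool_rot(), bot.read_time(), bot.grip_point_offset)
E
```

```text
side {'mtx': array([[474.92108678,   0.        , 316.64161552],
       [  0.        , 474.92108678, 201.35121346],
       [  0.        ,   0.        ,   1.        ]]), 'rvec': array([ 0.14264082, -2.7886467 ,  1.36288514]), 'tvec': array([0.4950905 , 0.08269367, 1.2113301 ])}
[0.41206232 0.94925377 0.80523002]
top {'mtx': array([[507.28998384,   0.        , 315.17027322],
       [  0.        , 507.28998384, 197.3261665 ],
       [  0.        ,   0.        ,   1.        ]]), 'rvec': array([ 2.10006383, -2.14909019,  0.20216821]), 'tvec': array([-0.01297368,  0.52519671,  1.48096451])}
[ 0.24055473 -0.01741958  1.55276713]
{'mtx': array([[309.70691629,   0.        , 320.86097943],
       [  0.        , 309.70691629, 204.50056765],
       [  0.        ,   0.        ,   1.        ]]), 'hand_eye': array([[-1.47677416e-03, -9.70926076e-01, -2.39374967e-01,
         6.72813511e-02],
       [ 9.99998893e-01, -1.47778929e-03, -1.75241243e-04,
         5.73491366e-04],
       [-1.83599471e-04, -2.39374961e-01,  9.70927183e-01,
        -1.92042500e-01],
       [ 0.00000000e+00,  0.00000000e+00,  0.00000000e+00,
         1.00000000e+00]])} [-7.61900924e-04  9.89152143e-01  1.46892633e-01 -1.05179224e-04] 0.1 0.0188
```

View pics/top0.png

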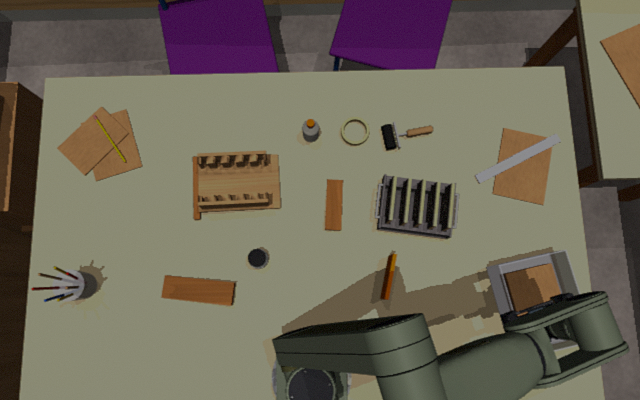

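View pics/side0.png

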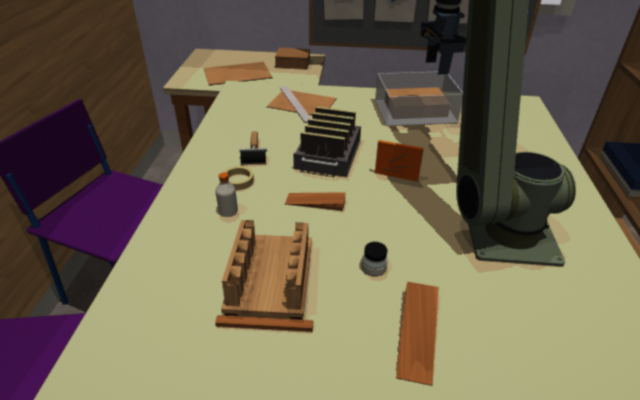

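Run:
```python
import cv2,numpy as np
im=cv2.imread("pics/top0.png")
a=cv2.resize(im[135:235,185:295],None,fx=3.6,fy=3.6,interpolation=cv2.INTER_CUBIC)
b=cv2.resize(im[155:255,365:475],None,fx=3.6,fy=3.6,interpolation=cv2.INTER_CUBIC)
cv2.imwrite("pics/crop1.png",np.hstack([a,b]))
```

```text
(no output)
```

View pics/crop1.png

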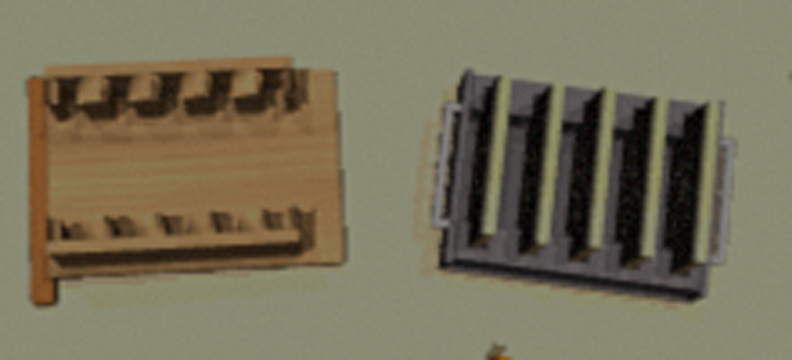

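```bash
cat > h.py <<'E'
from plant import bot
import cv2, numpy as np
from scipy.spatial.transform import Rotation as Ro
def quat(psi):  # tool down, tool x at angle psi in world
    r=(Ro.from_euler('z',psi)*Ro.from_euler('x',np.pi)).as_quat(); return [r[3],*r[:3]]
def rot(q): return Ro.from_quat([*q[1:],q[0]]).as_matrix()
def shot(name,save=None):
    p,q=np.array(bot.read_eef_pos()),bot.read_tool_rot()
    im=bot.read_camera(name); c=bot.get_calibration(name); K=c["mtx"]
    if name=="wrist":
        T=np.eye(4);T[:3,:3]=rot(q);T[:3,3]=p;T=T@c["hand_eye"];R,o=T[:3,:3],T[:3,3]
    else:
        Rw=cv2.Rodrigues(np.array(c["rvec"]))[0];R=Rw.T;o=-R@np.array(c["tvec"]).ravel()
    if save: cv2.imwrite(f"pics/{save}.png",im); np.savez(f"pics/{save}.npz",R=R,o=o,K=K,fe=name=="wrist")
    return im,(R,o,K,name=="wrist")
def load(save):
    d=np.load(f"pics/{save}.npz"); return cv2.imread(f"pics/{save}.png"),(d["R"],d["o"],d["K"],bool(d["fe"]))
def cast(cam,uv,z):
    R,o,K,fe=cam; uv=np.atleast_2d(np.asarray(uv,float))
    x=(uv-[K[0,2],K[1,2]])/K[0,0]
    if fe:
        th=np.linalg.norm(x,axis=1,keepdims=True); d=np.hstack([x*np.sinc(th/np.pi),np.cos(th)])
    else: d=np.hstack([x,np.ones((len(x),1))])
    d=d@R.T; return o[:2]+d[:,:2]*((z-o[2])/d[:,2:])
def proj(cam,P):
    R,o,K,fe=cam; c=(np.atleast_2d(P)-o)@R
    r=np.linalg.norm(c[:,:2],axis=1,keepdims=True)
    x=c[:,:2]/r*np.arctan2(r,c[:,2:]) if fe else c[:,:2]/c[:,2:]
    return x*K[0,0]+[K[0,2],K[1,2]]
E
python3 - <<'E'
from h import *
im,cam=shot("top","top1")
for n,uv,z in [("rack",(237,183),.03),("wedge",(334,205),.015),("carrier",(418,207),.056),("jar",(257,258),.06),("glue",(310,130),.1)]: print(n,cast(cam,uv,z))
w=cast(cam,(334,205),.015)[0]
bot.move_to([.45,0.1,.40],quat(0))
shot("wrist","w1")
bot.move_to([.45,-.2,.40],quat(0))
shot("wrist","w2")
print(bot.read_eef_pos(),bot.read_time())
E
```

```text
rack [[0.57867692 0.21377626]]
wedge [[ 0.50587476 -0.08261785]]
carrier [[ 0.48694443 -0.33200392]]
jar [[0.34586763 0.14944642]]
glue [[ 0.72030054 -0.01411652]]
[ 0.45029135 -0.19895288  0.40011548] 4.0083
```

View pics/w1.png

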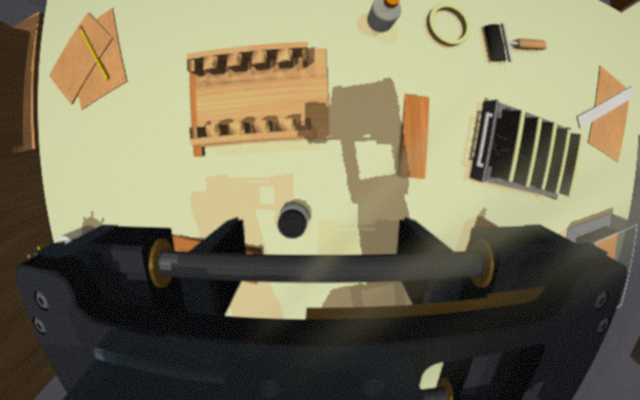

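View pics/w2.png

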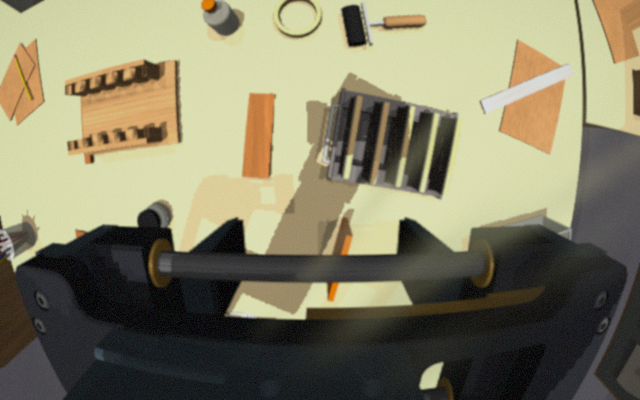

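Run:
```python
from h import *
bot.move_to([.43,-.33,.24],quat(0)); shot("wrist","c3")
bot.move_to([.43,-.083,.22],quat(0)); shot("wrist","v3")
bot.move_to([.52,.21,.24],quat(0)); shot("wrist","r3")
print(bot.read_time())
s=load("side0")[0][180:220,270:360]
a=[load(n)[0][0:230,120:520] for n in("r3","c3","v3")]
s=cv2.resize(s,(400,178),interpolation=cv2.INTER_CUBIC); s=np.vstack([s,np.zeros((52,400,3),np.uint8)])
cv2.imwrite("pics/m3.png",np.vstack([np.hstack(a[:2]),np.hstack([a[2],s])]))
```

```text
7.15Traceback (most recent call last):
  File "<stdin>", line 6, in <module>
  File "h.py", line 17, in load
    d=np.load(f"pics/{save}.npz"); return cv2.imread(f"pics/{save}.png"),(d["R"],d["o"],d["K"],bool(d["fe"]))
    fid = stack.enter_context(open(os.fspath(file), "rb"))
                              ~~~~^^^^^^^^^^^^^^^^^^^^^^^
FileNotFoundError: [Errno 2] No such file or directory: 'pics/side0.npz'
```

Run:
```python
from h import *
s=cv2.imread("pics/side0.png")[180:220,270:360]
a=[load(n)[0][0:230,120:520] for n in("r3","c3","v3")]
s=cv2.resize(s,(400,178),interpolation=cv2.INTER_CUBIC); s=np.vstack([s,np.zeros((52,400,3),np.uint8)])
cv2.imwrite("pics/m3.png",np.vstack([np.hstack(a[:2]),np.hstack([a[2],s])]))
```

```text
(no output)
```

View pics/m3.png

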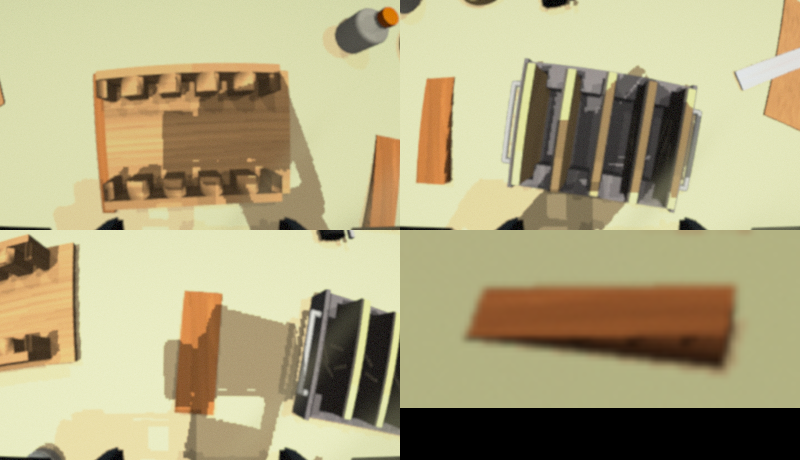

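Run:
```python
from h import *
im,cam=load("v3")
hsv=cv2.cvtColor(im,cv2.COLOR_BGR2HSV)
for p in [(320,80),(300,170),(150,30),(190,100),(250,120),(380,80)]: print(p,hsv[p[1],p[0]])
m=((hsv[...,0]<16)&(hsv[...,1]>150)).astype(np.uint8)*255
m[215:]=0
cs,_=cv2.findContours(m,cv2.RETR_EXTERNAL,cv2.CHAIN_APPROX_NONE)
for c in sorted(cs,key=cv2.contourArea)[-3:]:
    print(cv2.contourArea(c),cv2.approxPolyDP(c,5,True).reshape(-1,2).tolist())
im,cam2=load("r3"); hsv=cv2.cvtColor(im,cv2.COLOR_BGR2HSV)
for p in [(250,100),(400,120),(405,185),(430,120),(380,170)]: print(p,hsv[p[1],p[0]])
```

```text
(320, 80) [ 13 170 215]
(300, 170) [ 13 165 139]
(150, 30) [ 12 126  77]
(190, 100) [ 19 121 231]
(250, 120) [ 32  46 235]
(380, 80) [ 33  45 236]
0.0 [[449, 8]]
73.0 [[63, 152], [64, 161], [73, 158], [73, 152]]
4276.5 [[306, 62], [296, 180], [331, 183], [340, 65]]
(250, 100) [ 16 138 124]
(400, 120) [ 16 122 136]
(405, 185) [ 18 122 219]
(430, 120) [ 31  53 221]
(380, 170) [ 15 122 130]
```

```bash
cat >> h.py <<'E'
def woodmask(im):
    h=cv2.cvtColor(im,cv2.COLOR_BGR2HSV); return (h[...,0]<24)&(h[...,1]>88)
def rightedge(m,rows,lo,hi):  # rightmost wood pixel border per row within [lo,hi)
    pts=[]
    for v in rows:
        u=np.flatnonzero(m[v,lo:hi])
        if len(u): pts.append((lo+u[-1]+.5,v))
    return np.array(pts)
E
python3 - <<'E'
from h import *
im,cam=load("v3"); m=woodmask(im)
th=cast(cam,[(306,62),(340.5,64.5)],.003); tk=cast(cam,[(296,181.5),(331.5,183.5)],.027)
print(th,tk,np.linalg.norm(th[0]-th[1]),np.linalg.norm(tk[0]-tk[1]),np.linalg.norm(th.mean(0)-tk.mean(0)))
d=th.mean(0)-tk.mean(0);print("centre",(th.mean(0)+tk.mean(0))/2,np.arctan2(d[1],d[0]))
e=rightedge(m,range(5,140),120,240); print(e[::6].tolist())
im,cam=load("r3"); m=woodmask(im)
e=rightedge(m,range(60,215),300,460); print(e[::6].tolist())
E
```

```text
[[ 0.58976203 -0.0649485 ]
 [ 0.58634909 -0.1101316 ]] [[ 0.43346225 -0.05274798]
 [ 0.43077989 -0.09763109]] 0.0453118151599009 0.04496319854934941 0.15642282361469742
centre [ 0.51008832 -0.08136479] -0.07903820964982494
[[148.5, 5.0], [155.5, 11.0], [195.5, 17.0], [195.5, 23.0], [194.5, 29.0], [195.5, 35.0], [194.5, 41.0], [194.5, 47.0], [194.5, 53.0], [194.5, 59.0], [195.5, 65.0], [194.5, 71.0], [195.5, 77.0], [196.5, 83.0], [195.5, 89.0], [195.5, 95.0], [196.5, 101.0], [196.5, 107.0], [195.5, 113.0], [197.5, 119.0], [196.5, 125.0], [194.5, 131.0], [152.5, 137.0]]
[[384.5, 63.0], [399.5, 69.0], [407.5, 75.0], [408.5, 81.0], [408.5, 87.0], [408.5, 93.0], [409.5, 99.0], [409.5, 105.0], [409.5, 111.0], [410.5, 117.0], [410.5, 123.0], [419.5, 129.0], [416.5, 135.0], [411.5, 141.0], [411.5, 147.0], [415.5, 153.0], [428.5, 159.0], [430.5, 165.0], [432.5, 171.0], [430.5, 177.0], [437.5, 183.0], [421.5, 189.0], [439.5, 195.0], [440.5, 201.0], [441.5, 207.0], [440.5, 213.0]]
```

Run:
```python
from h import *
for n,rows,lo,hi,z in [("v3",range(17,130),120,240,.0075),("r3",range(75,124),300,460,.0193)]:
    im,cam=load(n); e=rightedge(woodmask(im),rows,lo,hi); p=cast(cam,e,z); f=np.polyfit(p[:,0],p[:,1],1); r=p[:,1]-np.polyval(f,p[:,0]); k=abs(r)<.003; f=np.polyfit(p[k,0],p[k,1],1); print(n,f,np.polyval(f,.58),p[0],p[-1])
im,cam=load("v3"); m=woodmask(im)
for u in (175,180,185,190): v=np.flatnonzero(m[:200,u]); print(u,v[0],v[-1],cast(cam,[(u,v[0]-.5),(u,v[-1]+.5)],.0193))
```

```text
v3 [0.03649402 0.06592745] 0.0870939850098689 [0.66845486 0.09050646] [0.50514755 0.08423558]
r3 [0.09250143 0.02969987] 0.08335070479639359 [0.66535985 0.09071435] [0.5990923  0.08637499]
175 16 133 [[0.67171717 0.11776785]
 [0.50114582 0.11378516]]
180 15 133 [[0.67177294 0.10985492]
 [0.50060606 0.10597914]]
185 14 132 [[0.67188548 0.10206043]
 [0.50144637 0.09823787]]
190 13 132 [[0.6720538  0.09437757]
 [0.50094917 0.09066408]]
```

Run:
```python
from h import *
im,cam=load("r3"); h=cv2.cvtColor(im,cv2.COLOR_BGR2HSV)
m=((h[...,0]<16)&(h[...,1]>150)); 
P=[]
for v in range(60,222,1):
    u=np.flatnonzero(m[v,200:300])
    if len(u): P.append((200+u[0]-.5,v))
P=np.array(P);print(P[::8].tolist()); p=cast(cam,P,.016); f=np.polyfit(p[:,0],p[:,1],1); r=p[:,1]-np.polyval(f,p[:,0]);k=abs(r)<.003; f=np.polyfit(p[k,0],p[k,1],1);print(f,np.polyval(f,.58),k.sum(),p[0],p[-1])
# cheek outer top edges (z~.095): topmost/bottommost wood pixels per column
m=woodmask(im)
for nm,f_ in(("hi",lambda v:v[0]-.5),("lo",lambda v:v[-1]+.5)):
    Q=[]
    for u in range(230,395):
        v=np.flatnonzero(m[40:212,u])+40
        Q.append((u,f_(v)))
    Q=np.array(Q); print(nm,Q[::15].tolist())
```

```text
[[213.5, 75.0], [213.5, 84.0], [214.5, 92.0], [214.5, 100.0], [214.5, 108.0], [215.5, 116.0], [215.5, 124.0], [216.5, 132.0], [216.5, 140.0], [217.5, 148.0], [217.5, 156.0], [218.5, 164.0], [219.5, 172.0], [220.5, 180.0], [220.5, 188.0], [221.5, 196.0], [222.5, 204.0]]
[0.03791702 0.33021407] 0.3522059368032985 135 [0.66929158 0.35560227] [0.47573727 0.34813231]
hi [[230.0, 68.5], [245.0, 67.5], [260.0, 66.5], [275.0, 64.5], [290.0, 64.5], [305.0, 63.5], [320.0, 62.5], [335.0, 62.5], [350.0, 62.5], [365.0, 62.5], [380.0, 62.5]]
lo [[230.0, 211.5], [245.0, 209.5], [260.0, 209.5], [275.0, 207.5], [290.0, 208.5], [305.0, 207.5], [320.0, 205.5], [335.0, 204.5], [350.0, 203.5], [365.0, 206.5], [380.0, 208.5]]
```

Run:
```python
from h import *
c=np.array([.510,-.0815]);a=-.079;d=np.array([np.cos(a),np.sin(a)])
g=c-.06*d
th=.037; E0=np.array([.5865,.087]); dy=np.array([-np.sin(th),np.cos(th)]); pre=E0-dy*.155
qs=quat(a); qe=quat(np.pi/2+th)
bot.command_gripper(.08)
bot.move_to([*g,.10],qs); bot.move_linear([*g,.004],speed=.08)
print(bot.read_force())
bot.command_gripper(.02); print("w",bot.read_width(),bot.read_gripper_force(),bot.read_eef_pos())
bot.move_linear([*g,.054],speed=.1)
bot.move_to([*pre,.054],qe); bot.move_linear([*pre,.0045],speed=.05)
print(bot.read_force(),bot.read_width(),bot.read_eef_pos(),bot.read_time())
shot("wrist","p4"); im,_=shot("side","p4s")
cv2.imwrite("pics/p4m.png",np.hstack([cv2.imread("pics/p4.png")[:,120:520],cv2.resize(im[150:350,200:400],(400,400))]))
```

```text
[-0.35677754  0.27951915  0.34349193]
w 0.020701804041716225 33.86297676358424 [ 0.4546464  -0.07890709  0.00736832]
[0.03105729 0.40979616 0.52708105] 0.019779072822027885 [ 0.59259825 -0.06791138  0.00486791] 14.3583
```

View pics/p4m.png

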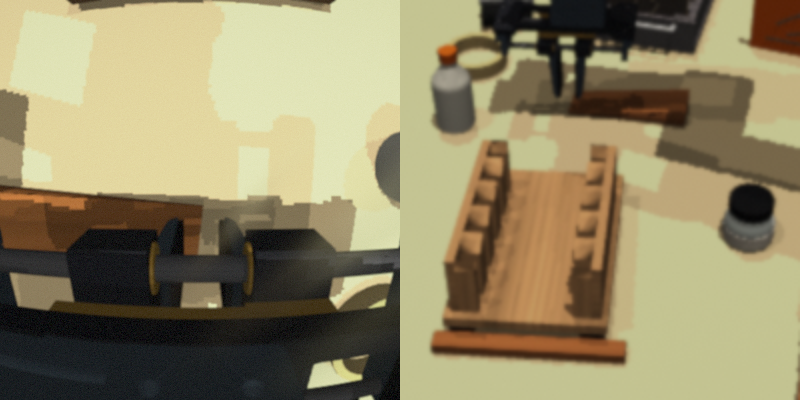

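```bash
cat >> h.py <<'E'
def wedge(im,cam,box,thr=140):
    h=cv2.cvtColor(im,cv2.COLOR_BGR2HSV); m=((h[...,0]<17)&(h[...,1]>thr)).astype(np.uint8)
    k=np.zeros_like(m); x0,y0,x1,y1=box; k[y0:y1,x0:x1]=1
    cs,_=cv2.findContours(m*k,cv2.RETR_EXTERNAL,cv2.CHAIN_APPROX_NONE)
    c=max(cs,key=cv2.contourArea); return c,cv2.approxPolyDP(c,5,True).reshape(-1,2)
E
python3 - <<'E'
from h import *
p=np.array(bot.read_eef_pos()); bot.move_linear([p[0],p[1],.12])
bot.command_gripper(.08)
bot.move_to([.43,-.083,.22],quat(0)); im,cam=shot("wrist","v5")
c,a=wedge(im,cam,(150,0,500,215)); print(cv2.contourArea(c),a.tolist(),bot.read_time()); print(cast(cam,a,.015))
h=cv2.cvtColor(im,cv2.COLOR_BGR2HSV)
s=cv2.imread("pics/p4s.png"); 
cv2.imwrite("pics/v5m.png",np.hstack([im[:,120:520],cv2.resize(bot.read_camera("side")[150:250,250:350],(400,400))]))
E
```

```text
4377.0 [[269, 61], [247, 178], [283, 184], [304, 66]] 17.8
[[ 0.58894228 -0.01724   ]
 [ 0.43595226  0.01408311]
 [ 0.42746965 -0.03395993]
 [ 0.58062117 -0.06220619]]
```

View pics/v5m.png

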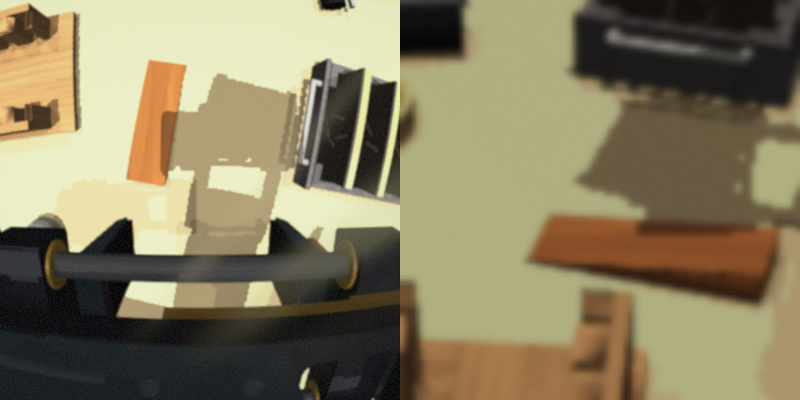

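Run:
```python
from h import *
im,cam=shot("wrist","v6")
c,a=wedge(im,cam,(150,0,500,215)); a=a[np.argsort(a[:,1])]; print(a.tolist())
t=cast(cam,a[:2]-[0,.5],.003).mean(0); k=cast(cam,a[2:]+[0,.5],.027).mean(0)
d=(t-k)/np.linalg.norm(t-k); g=(t+k)/2-.06*d; al=np.arctan2(d[1],d[0]); print(t,k,g,al)
bot.move_to([*g,.10],quat(al)); bot.move_linear([*g,.004],speed=.08)
print(bot.read_force(),bot.read_width())
bot.command_gripper(.044); print("w",bot.read_width(),bot.read_gripper_force(),bot.read_eef_pos(),bot.read_force())
shot("wrist","g6"); im=bot.read_camera("side")
cv2.imwrite("pics/g6m.png",np.hstack([cv2.imread("pics/g6.png")[:,120:520],cv2.resize(im[150:250,250:350],(400,400))]))
```

```text
[[269, 61], [304, 66], [247, 178], [283, 184]]
[ 0.58795707 -0.03835362] [ 0.43301235 -0.01209035] [ 0.45132849 -0.01519495] -0.16790506175659184
[ 0.90375767  0.41584941 -0.46106765] 0.07984960419546405
w 0.044098104791949796 7.204686533514177 [ 0.45184167 -0.01567695  0.00488027] [-0.91653208 -2.47261163  8.22950664]
```

View pics/g6m.png

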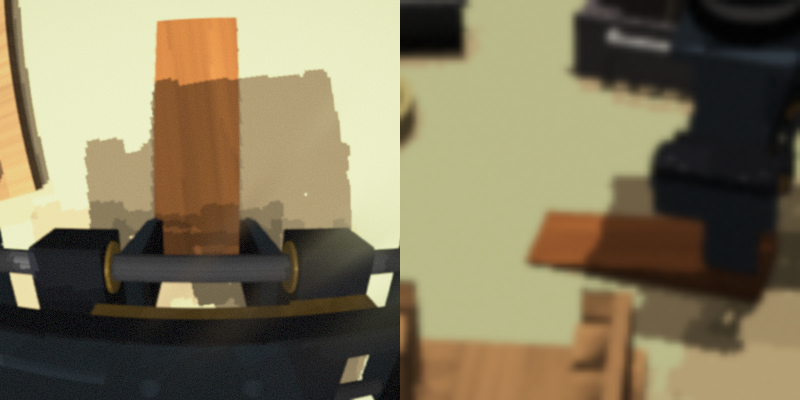

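Run:
```python
from h import *
bot.command_gripper(.06)
p=np.array(bot.read_eef_pos()); bot.move_linear([.45133,-.0152,.009],speed=.05)
for w in(.048,.044,.04,.036):
    bot.command_gripper(w); print(w,bot.read_width(),bot.read_gripper_force(),bot.read_eef_pos(),np.round(bot.read_force(),1))
```

```text
0.048 0.047669053247993476 0.0 [ 0.45123333 -0.01518908  0.00889485] [-0.4 -0.7 -0.7]
0.044 0.04411067971228578 0.0 [ 0.45135991 -0.01519386  0.00901182] [ 0.6 -1.1 -0. ]
0.04 0.04024803412526817 0.0 [ 0.45133029 -0.01518963  0.00900799] [0.3 0.3 0.2]
0.036 0.035867985480730065 0.0 [ 0.45133048 -0.01519801  0.0089883 ] [0.8 0.2 0. ]
```

Run:
```python
from h import *
im,cam=shot("wrist","g7"); im0,cam0=load("g6")
for i in(im0,im):
    c,a=wedge(i,cam,(150,0,500,255)); print(cv2.contourArea(c),a.tolist())
im=bot.read_camera("side")
cv2.imwrite("pics/g7m.png",np.hstack([cv2.imread("pics/g7.png")[:,120:520],cv2.resize(im[150:250,250:350],(400,400))]))
```

```text
18861.5 [[354, 18], [278, 22], [274, 181], [284, 253], [360, 252]]
17735.5 [[351, 21], [277, 25], [278, 212], [290, 222], [292, 254], [352, 251], [359, 179]]
```

View pics/g7m.png

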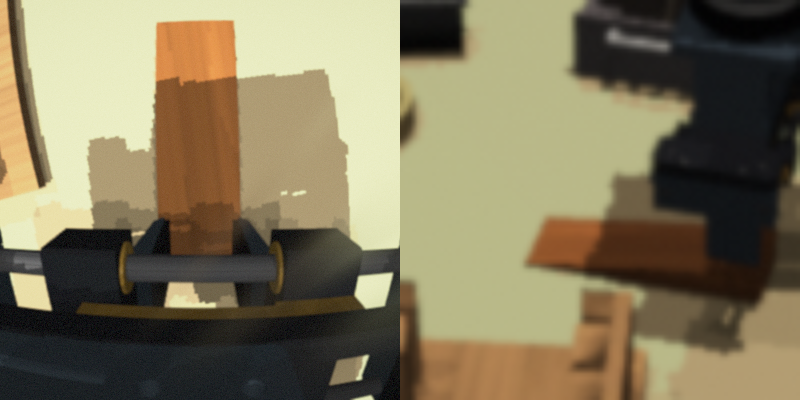

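Run:
```python
from h import *
bot.move_linear([.45133,-.0152,.03],speed=.1); bot.command_gripper(.068)
bot.move_linear([.45133,-.0152,.004],speed=.1)
for z in np.arange(.002,-.022,-.002):
    bot.move_linear([.45133,-.0152,z],speed=.04); f=bot.read_force(); print(round(z,3),np.round(f,1),np.round(bot.read_eef_pos(),4))
    if abs(f[2])>3: break
zz=bot.read_eef_pos()[2]+.003
bot.move_linear([.45133,-.0152,zz],speed=.04)
for w in(.06,.054,.048,.042):
    bot.command_gripper(w); f=bot.read_gripper_force(); print(w,bot.read_width(),f,np.round(bot.read_eef_pos(),4),np.round(bot.read_force(),1))
```

```text
0.002 [-0.1 -0.4  0.6] [ 0.4516 -0.0152  0.0024]
0.0 [-0.8  0.3  0.8] [ 0.4513 -0.0152  0.    ]
-0.002 [-1.1 -0.7  0.2] [ 0.4512 -0.0152 -0.0021]
-0.004 [0.1 0.4 0.3] [ 0.4512 -0.0152 -0.0041]
-0.006 [ 0.1 -0.1 -0. ] [ 0.4512 -0.0152 -0.0061]
-0.008 [ 0.5  0.  -0.2] [ 0.4513 -0.0152 -0.0081]
-0.01 [0.1 0.2 0.1] [ 0.4512 -0.0152 -0.0101]
-0.012 [-0.8  0.1  0.5] [ 0.4512 -0.0152 -0.0121]
-0.014 [ 0.4 -0.3 -0.3] [ 0.4512 -0.0152 -0.0141]
-0.016 [-0.1  0.3  0.1] [ 0.4512 -0.0152 -0.0161]
-0.018 [-1.1 -0.3 -0. ] [ 0.4512 -0.0152 -0.0181]
-0.02 [0.1 0.1 0.5] [ 0.4512 -0.0152 -0.0201]
0.06 0.059846193676585245 0.0 [ 0.4513 -0.0152 -0.0171] [1.  0.1 0.4]
0.054 0.05370851865052795 0.0 [ 0.4514 -0.0152 -0.0171] [0.5 0.4 0.2]
0.048 0.049928543070673154 29.99887391924858 [ 0.4513 -0.0152 -0.0171] [ 0.5 -0.3 -0.6]
0.042 0.05016256994095158 29.99900981783867 [ 0.4513 -0.0152 -0.0171] [-1.3 -0.2 -0.1]
```

Run:
```python
from h import *
th=.037; E0=np.array([.5865,.087]); dy=np.array([-np.sin(th),np.cos(th)]); pre=E0-dy*.155
p=np.array(bot.read_eef_pos())
bot.move_linear([p[0],p[1],.035],speed=.1)
bot.move_linear([p[0],-.09,.035],speed=.15)
bot.move_to([*pre,.035],quat(np.pi/2+th))
bot.move_linear([*pre,-.0166],speed=.06)
print(np.round(bot.read_force(),1),bot.read_width(),bot.read_eef_pos(),bot.read_time())
im,cam=shot("wrist","p8")
c,a=wedge(im,cam,(100,0,540,215)); print(a.tolist()); print(cast(cam,a,.008))
s=bot.read_camera("side")
cv2.imwrite("pics/p8m.png",np.hstack([im[:,120:520],cv2.resize(s[160:310,200:350],(400,400))]))
```

```text
[-0.5 -0.1 -0.8] 0.050329918134627345 [ 0.5925355  -0.06792309 -0.0165716 ] 32.4
[[274, 8], [273, 214], [360, 214], [367, 206], [359, 8]]
[[ 0.56205876  0.06789638]
 [ 0.56494443 -0.04912112]
 [ 0.61409495 -0.04737921]
 [ 0.6177589  -0.04259047]
 [ 0.60881386  0.06928283]]
```

View pics/p8m.png

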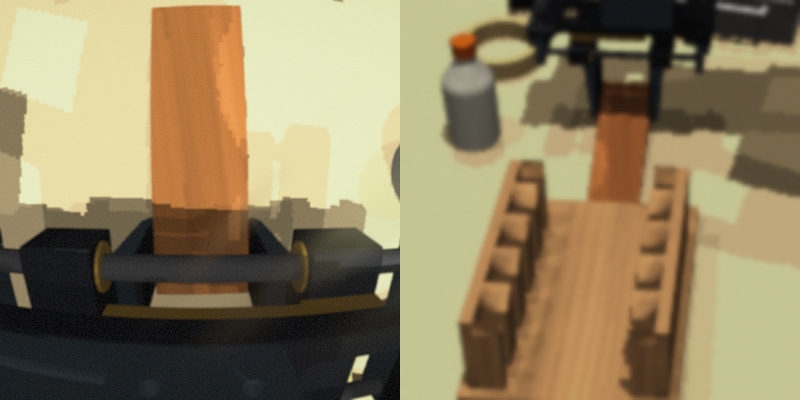

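Run:
```python
from h import *
th=.037; dy=np.array([-np.sin(th),np.cos(th)])
p=np.array([.5925,-.0679])
for s in(.02,.045,.07,.095,.116):
    bot.move_linear([*(p+s*dy),-.0172],speed=.05); print(s,np.round(bot.read_force(),1),bot.read_width(),np.round(bot.read_eef_pos(),4))
print(bot.read_time())
im,cam=shot("wrist","i9"); s,_=shot("side","i9s")
cv2.imwrite("pics/i9m.png",np.hstack([im[:,120:520],cv2.resize(s[160:310,200:350],(400,400))]))
```

```text
0.02 [0.7 0.  0.9] 0.049848971465127755 [ 0.5918 -0.0474 -0.0171]
0.045 [ 0.6 -3.   1.4] 0.04999430327639436 [ 0.591  -0.0229 -0.017 ]
0.07 [ 1.8 -9.8  1.7] 0.05003791306257709 [ 0.5906 -0.     -0.0169]
0.095 [  0.4 -10.    0.9] 0.0501393957998806 [ 0.5894  0.0251 -0.0171]
0.116 [ 1.8 -9.1  1.6] 0.05001916616137586 [ 0.5883  0.0461 -0.0171]
35.5667
```

View pics/i9m.png

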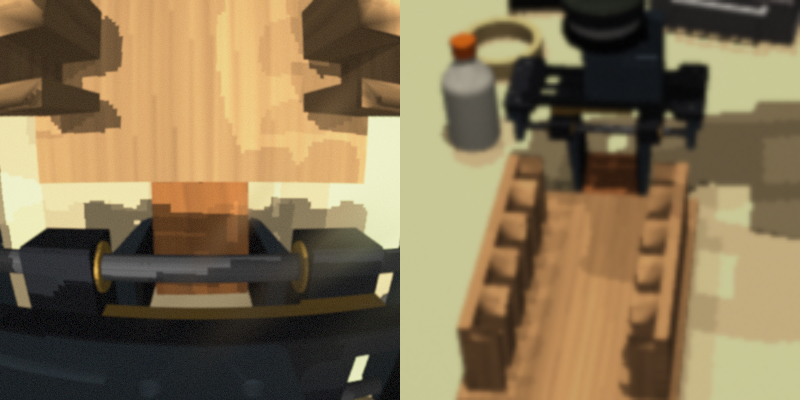

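```bash
cat > meas.py <<'E'
from h import *
def showing(im,cam,zt=.0315):
    h=cv2.cvtColor(im,cv2.COLOR_BGR2HSV)
    B=[]
    for u in range(285,356,10):
        col=h[:,u]; or_=np.flatnonzero((col[:,0]<17)&(col[:,1]>140)); or_=or_[(or_>282)&(or_<305)]
        if len(or_): B.append((u,or_[-1]+.5))
    L=[]
    m=woodmask(im)
    for u in list(range(175,265,10))+list(range(390,470,10)):
        w=np.flatnonzero(m[130:230,u]); 
        if len(w): L.append((u,130+w[-1]+.5))
    return np.array(B),np.array(L)
E
python3 - <<'E'
from meas import *
im,cam=load("i9"); B,L=showing(im,cam); print(B.tolist(),L.tolist())
h=cv2.cvtColor(im,cv2.COLOR_BGR2HSV); print(h[170:200:3,320].tolist(), h[284:304:2,320].tolist())
b=cast(cam,B,.027); l=cast(cam,[p for p in L if 178<p[1]<190],.0315)
print(b[:,1].round(4),l.round(4).tolist())
E
```

```text
[[285.0, 293.5], [295.0, 293.5], [305.0, 293.5], [315.0, 293.5], [325.0, 293.5], [335.0, 292.5], [345.0, 292.5], [355.0, 292.5]] [[175.0, 182.5], [185.0, 182.5], [195.0, 182.5], [205.0, 227.5], [215.0, 182.5], [225.0, 220.5], [235.0, 226.5], [245.0, 218.5], [255.0, 219.5], [390.0, 227.5], [400.0, 224.5], [410.0, 211.5], [420.0, 216.5], [430.0, 227.5], [440.0, 222.5], [450.0, 182.5], [460.0, 213.5]]
[[17, 124, 232], [17, 121, 233], [17, 121, 232], [18, 123, 233], [14, 146, 170], [13, 165, 195], [14, 166, 193], [14, 177, 189], [14, 173, 192], [13, 168, 193]] [[14, 168, 100], [14, 168, 123], [14, 170, 129], [14, 167, 131], [14, 169, 130], [17, 122, 144], [20, 87, 156], [19, 83, 159], [19, 82, 155], [21, 86, 154]]
[0.0253 0.0257 0.0259 0.0262 0.0264 0.0272 0.0273 0.0274] [[0.513, 0.0863], [0.5188, 0.0864], [0.5245, 0.0865], [0.5353, 0.0867], [0.6511, 0.0911]]
```

Run:
```python
from meas import *
th=.037; dy=np.array([-np.sin(th),np.cos(th)])
p=np.array([.5925,-.0679])
bot.move_linear([*(p+.131*dy),-.0172],speed=.03); print(np.round(bot.read_force(),1),bot.read_width(),np.round(bot.read_eef_pos(),4))
im,cam=shot("wrist","i10"); B,L=showing(im,cam)
b=cast(cam,B,.027); v=L[:,1]; print(B[:,1],v)
l=cast(cam,[q for q in L if 150<q[1]<175],.032); f=np.polyfit(l[:,0],l[:,1],1); xb=b[:,0].mean(); print(l.round(4).tolist(), b.mean(0), np.polyval(f,xb)-b[:,1].mean())
```

```text
[-0.3 -9.9  1.8] 0.04982923348004986 [ 0.5875  0.0605 -0.0172]
[293.5 293.5 293.5 293.5 293.5 292.5 292.5 292.5] [211.5 210.5 210.5 228.5 226.5 227.5 224.5 222.5 212.5 220.5 226.5 229.5
 228.5 227.5 229.5 229.5 229.5]Traceback (most recent call last):
  File "<stdin>", line 7, in <module>
  File "h.py", line 20, in cast
    x=(uv-[K[0,2],K[1,2]])/K[0,0]
       ~~^~~~~~~~~~~~~~~~
ValueError: operands could not be broadcast together with shapes (1,0) (2,)
```

```bash
cat >> meas.py <<'E'
def edge(im,cam,z):
    h=cv2.cvtColor(im,cv2.COLOR_BGR2HSV).astype(float); P=[]
    for u in range(284,356,6):
        s=h[150:250,u,1]-6*h[150:250,u,0]; s=np.convolve(np.pad(s,2,'edge'),np.ones(5)/5,'valid')
        i=np.flatnonzero(s>(20+80)/2)
        P.append((u,150+i[0]) if len(i) else (u,-1))
    return np.array(P)
E
python3 - <<'E'
from meas import *
for n,z in(("i9",.0315),("i10",.032)):
    im,cam=load(n); P=edge(im,cam,z); print(P[:,1].tolist()); q=cast(cam,[x for x in P if 175<x[1]<225],z); B,_=showing(im,cam); b=cast(cam,B,.027)
    print(n,np.median(q[:,1]),b[:,1].mean(),np.median(q[:,1])-b[:,1].mean())
E
```

```text
[181, 181, 181, 181, 181, 181, 182, 181, 182, 182, 182, 181]
i9 0.08859595840912014 0.02642398843025755 0.062171969978862596
[211, 212, 211, 211, 212, 212, 212, 211, 211, 211, 211, 211]
i10 0.08849737669117969 0.040878735471419236 0.04761864121976045
```

Run:
```python
from meas import *
bot.command_gripper(.068)
bot.move_linear([.5885,.03,-.012],speed=.08); bot.move_linear([.5885,.03,.2])
bot.move_to([.51,.20,.26],quat(.037)); im,cam=shot("wrist","r11")
bot.move_to([.51,.10,.20],quat(.037)); im2,cam2=shot("wrist","r12")
bot.move_to([.42,-.33,.26],quat(0)); c,_=shot("wrist","c11"); print(bot.read_time())
cv2.imwrite("pics/m11.png",np.vstack([np.hstack([im[:230,120:520],c[:230,120:520]]),np.hstack([im2[:230,120:520],im2[:230,120:520]*0])]))
```

```text
42.9583
```

View pics/m11.png

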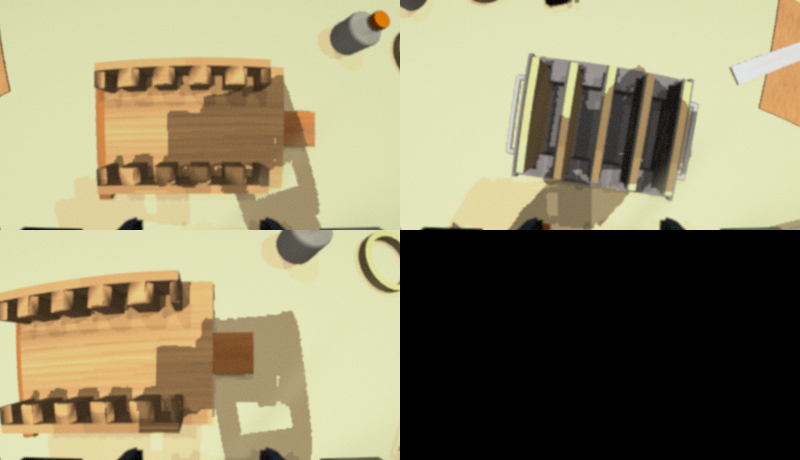

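Run:
```python
from meas import *
im,cam=load("r12"); m=woodmask(im)
e=rightedge(m,list(range(62,100))+list(range(146,185)),250,360); p=cast(cam,e,.032); f=np.polyfit(p[:,0],p[:,1],1);r=p[:,1]-np.polyval(f,p[:,0]);k=abs(r)<.0025;f=np.polyfit(p[k,0],p[k,1],1);print("edge",k.sum(),f)
h=cv2.cvtColor(im,cv2.COLOR_BGR2HSV)
for u in(306,312,318,324,328):
    v=np.flatnonzero(m[30:215,u])+30; q=cast(cam,[(u,v[0]-.5),(u,v[-1]+.5)],.032); print(u,v[0],v[-1],q.round(4).tolist())
print(h[185:200,318].tolist())
im,cam=load("top1"); h=cv2.cvtColor(im,cv2.COLOR_BGR2HSV)
roi=(slice(165,245),slice(370,465))
mm=np.zeros(h.shape[:2],np.uint8); mm[roi]=((h[...,1]>60)&(h[...,2]>120))[roi]
def strips(mm,cam):
    n,lab,st,ce=cv2.connectedComponentsWithStats(mm)
    for i in range(1,n):
        if st[i,4]>60:
            ys,xs=np.nonzero(lab==i); r=cv2.minAreaRect(np.c_[xs,ys].astype(np.float32)); P=cv2.boxPoints(r); P=P[np.argsort(P[:,1])]
            a,b=cast(cam,[P[:2].mean(0),P[2:].mean(0)],.116); print(st[i].tolist(),((a+b)/2).round(4),np.linalg.norm(a-b).round(4),np.arctan2(*(a-b)[::-1]).round(4))
strips(mm,cam)
print(h[200,370:465:1,1].tolist())
```

```text
edge 13 [ 0.20306742 -0.04415937]
306 52 195 [[0.6702, 0.1219], [0.4995, 0.1166]]
312 52 195 [[0.6703, 0.115], [0.4997, 0.1095]]
318 52 195 [[0.6705, 0.108], [0.5, 0.1024]]
324 52 194 [[0.6707, 0.1011], [0.5014, 0.0953]]
328 52 193 [[0.6709, 0.0965], [0.5028, 0.0906]]
[[15, 129, 220], [16, 128, 219], [16, 129, 219], [16, 129, 219], [16, 126, 224], [17, 128, 222], [16, 130, 221], [17, 126, 221], [17, 121, 223], [18, 105, 223], [20, 91, 222], [23, 80, 225], [24, 75, 230], [25, 76, 229], [26, 78, 227]]
[391, 176, 6, 33, 82] [ 0.5227 -0.2515] 0.0953 -0.16
[406, 179, 6, 32, 80] [ 0.5147 -0.2938] 0.0922 -0.1547
[421, 180, 5, 32, 79] [ 0.5107 -0.3352] 0.0922 -0.1553
[435, 182, 5, 33, 82] [ 0.5024 -0.3765] 0.0947 -0.1564
[370, 185, 75, 56, 273] [ 0.4215 -0.2581] 0.2441 0.854
[450, 184, 5, 33, 83] [ 0.4956 -0.4179] 0.0948 -0.1482
[42, 56, 72, 71, 62, 57, 34, 2, 11, 47, 38, 17, 17, 20, 14, 24, 24, 113, 255, 146, 51, 71, 74, 75, 65, 22, 14, 17, 13, 25, 30, 85, 23, 71, 159, 64, 68, 77, 80, 77, 22, 10, 16, 24, 40, 73, 159, 99, 55, 97, 60, 77, 78, 81, 51, 14, 18, 21, 46, 44, 64, 85, 149, 57, 60, 75, 82, 78, 73, 33, 19, 41, 64, 105, 64, 136, 64, 59, 39, 61, 72, 77, 75, 55, 40, 70, 13, 6, 18, 42, 46, 43, 40, 42, 44]
```

Run:
```python
from meas import *
th=.037; O=np.array([.5810,.2246]); dx=np.array([np.cos(th),np.sin(th)]);dy=np.array([-np.sin(th),np.cos(th)])
im,cam=load("r11"); m=woodmask(im)
for u in range(235,375,20):
    v=np.flatnonzero(m[30:210,u])+30; q=cast(cam,[(u,v[0]-.5),(u,v[-1]+.5)],.102)-O; print(u,v[0],v[-1],(q@np.c_[dx,dy]).round(4).tolist())
e=rightedge(m,range(65,205),380,430); print(e[::7].tolist())
im,cam=load("top1")
h=cv2.cvtColor(im,cv2.COLOR_BGR2HSV).astype(int)
C=[(.5227,-.2515),(.5147,-.2938),(.5107,-.3352),(.5024,-.3765),(.4956,-.4179)]
a=-.155; d=np.array([np.cos(a),np.sin(a)])
g=cv2.cvtColor(im,cv2.COLOR_BGR2GRAY)
for c in C:
    t=np.arange(-.12,.08,.003); P=np.array([[*(np.array(c)+k*d),.116] for k in t]); uv=proj(cam,P).astype(np.float32)
    s=cv2.remap(im[...,2],uv[:,:1],uv[:,1:],cv2.INTER_LINEAR).ravel(); print(c,[int(x) for x in s])
```

```text
235 61 194 [[0.0794, 0.0755], [-0.0784, 0.079]]
255 59 194 [[0.0799, 0.0518], [-0.0785, 0.0545]]
275 58 193 [[0.0798, 0.0287], [-0.0775, 0.0306]]
295 58 194 [[0.0789, 0.0061], [-0.0787, 0.0072]]
315 57 193 [[0.0797, -0.0163], [-0.0776, -0.0159]]
335 57 193 [[0.0798, -0.0387], [-0.0776, -0.039]]
355 58 193 [[0.0791, -0.0612], [-0.0776, -0.0622]]
[[390.5, 65.0], [403.5, 72.0], [402.5, 79.0], [404.5, 86.0], [404.5, 93.0], [406.5, 100.0], [410.5, 107.0], [429.5, 114.0], [429.5, 121.0], [429.5, 128.0], [429.5, 135.0], [429.5, 142.0], [404.5, 149.0], [413.5, 156.0], [402.5, 163.0], [417.5, 170.0], [425.5, 177.0], [426.5, 184.0], [429.5, 191.0], [426.5, 198.0]]
(0.5227, -0.2515) [141, 133, 89, 55, 27, 34, 74, 86, 81, 71, 69, 73, 77, 109, 140, 144, 143, 141, 140, 139, 138, 139, 140, 139, 141, 142, 142, 141, 139, 139, 140, 140, 140, 141, 143, 144, 141, 140, 141, 139, 140, 139, 141, 145, 145, 143, 142, 139, 141, 141, 140, 140, 141, 143, 141, 140, 139, 140, 139, 138, 139, 138, 139, 140, 139, 139, 138]
(0.5147, -0.2938) [140, 139, 105, 67, 35, 26, 63, 86, 87, 86, 87, 82, 77, 117, 139, 141, 142, 
[... 579 characters left out ...]
38, 139, 138]
(0.5024, -0.3765) [141, 136, 92, 59, 28, 30, 72, 89, 87, 87, 87, 84, 86, 116, 141, 143, 142, 140, 139, 140, 139, 140, 140, 141, 143, 144, 143, 143, 140, 141, 141, 139, 140, 140, 140, 144, 143, 142, 142, 143, 140, 139, 140, 141, 140, 140, 141, 142, 141, 142, 142, 141, 140, 140, 141, 140, 140, 140, 139, 139, 140, 139, 138, 138, 139, 139, 138]
(0.4956, -0.4179) [139, 141, 141, 109, 52, 43, 66, 70, 72, 77, 80, 79, 75, 95, 133, 141, 141, 141, 142, 141, 142, 141, 140, 140, 139, 140, 140, 140, 140, 142, 143, 142, 140, 141, 141, 139, 140, 140, 139, 139, 140, 141, 142, 142, 141, 140, 139, 139, 139, 140, 140, 140, 142, 140, 141, 141, 138, 134, 139, 138, 138, 139, 139, 138, 139, 139, 137]
```

Run:
```python
from meas import *
a=-.157; d=np.array([np.cos(a),np.sin(a)]);n=np.array([-d[1],d[0]])
c0=np.array([.4934,-.3325])
im,cam=load("c11"); h=cv2.cvtColor(im,cv2.COLOR_BGR2HSV)
print(cam[1])
for k in(2,1,0,-1,-2):
    c=c0+k*.042*n
    for t0 in(-.065,.065):
        t=np.arange(t0-.012,t0+.0121,.002)
        uv=proj(cam,np.array([[*(c+x*d),.116] for x in t])).astype(np.float32)
        f=lambda ch:[int(x) for x in cv2.remap(ch,uv[:,:1],uv[:,1:],cv2.INTER_LINEAR).ravel()]
        print(k,t0,uv[6].round(0),"S",f(h[...,1]),"V",f(h[...,2]))
    # cross profile mid-length
    t=np.arange(-.012,.0121,.002); uv=proj(cam,np.array([[*(c+x*n),.116] for x in t])).astype(np.float32)
    print("  cross V",[int(x) for x in cv2.remap(h[...,2],uv[:,:1],uv[:,1:],cv2.INTER_LINEAR).ravel()],"S",[int(x) for x in cv2.remap(h[...,1],uv[:,:1],uv[:,1:],cv2.INTER_LINEAR).ravel()])
```

```text
[ 0.48800789 -0.32963665  0.45198062]
2 -0.065 [240. 172.] S [73, 63, 48, 48, 50, 37, 43, 59, 57, 57, 61, 60, 60] V [229, 229, 229, 231, 225, 182, 192, 228, 230, 232, 229, 231, 231]
2 0.065 [257.  57.] S [76, 74, 77, 73, 75, 75, 64, 50, 49, 48, 48, 48, 48] V [229, 228, 229, 230, 229, 227, 214, 221, 229, 228, 229, 229, 228]
  cross V [82, 85, 84, 81, 116, 204, 229, 229, 223, 157, 134, 183, 208] S [107, 109, 114, 104, 94, 84, 77, 77, 78, 62, 29, 33, 50]
1 -0.065 [277. 178.] S [88, 87, 84, 84, 81, 90, 107, 113, 109, 112, 109, 111, 110] V [130, 142, 141, 118, 110, 136, 176, 188, 188, 186, 187, 186, 184]
1 0.065 [295.  61.] S [74, 74, 73, 73, 74, 66, 35, 46, 49, 47, 48, 48, 49] V [230, 229, 230, 229, 230, 212, 179, 220, 228, 229, 229, 228, 228]
  cross V [80, 79, 85, 85, 128, 168, 168, 169, 135, 89, 112, 121, 104] S [85, 120, 117, 110, 109, 109, 114, 107, 95, 47, 16, 13, 18]
0 -0.065 [314. 183.] S [86, 87, 84, 84, 83, 46, 43, 96, 112, 112, 110, 111, 111] V [164, 166, 167, 157, 142, 136, 138, 174, 186, 186, 188, 185, 185]
0 0.065 [333.  67.] S [76, 75, 74, 74, 74, 75, 70, 55, 47, 48, 48, 5
[... 344 characters left out ...]
186]
-1 0.065 [372.  73.] S [110, 108, 113, 110, 112, 99, 52, 47, 46, 48, 48, 49, 49] V [170, 173, 170, 170, 172, 170, 180, 225, 228, 230, 229, 229, 229]
  cross V [66, 66, 60, 60, 106, 163, 169, 171, 144, 85, 46, 25, 34] S [22, 21, 17, 30, 85, 111, 113, 113, 102, 65, 32, 61, 50]
-2 -0.065 [388. 195.] S [48, 54, 63, 59, 42, 36, 52, 62, 68, 90, 94, 94, 94] V [229, 227, 226, 204, 140, 135, 187, 223, 215, 191, 184, 185, 183]
-2 0.065 [408.  81.] S [75, 74, 73, 73, 72, 72, 66, 38, 49, 47, 48, 50, 47] V [230, 231, 229, 230, 231, 229, 186, 139, 199, 228, 229, 228, 231]
  cross V [130, 113, 122, 127, 128, 163, 170, 167, 146, 83, 44, 28, 28] S [16, 26, 66, 67, 72, 106, 113, 113, 105, 67, 52, 51, 73]
```

```bash
cat > pp.py <<'E'
from meas import *
a=-.157; d=np.array([np.cos(a),np.sin(a)]); n=np.array([-d[1],d[0]]); c0=np.array([.4934,-.3325])
OFF={2:0,1:-.001,0:0,-1:-.001,-2:-.0005}
th=.037; O=np.array([.5810,.2246]); dx=np.array([np.cos(th),np.sin(th)]); dy=np.array([-np.sin(th),np.cos(th)])
def pick(k):
    p=c0+k*.042*n+OFF[k]*d
    bot.command_gripper(.028)
    bot.move_to([*p,.20],quat(a)); bot.move_linear([*p,.13],speed=.2); bot.move_linear([*p,.074],speed=.08)
    f=np.round(bot.read_force(),1); bot.command_gripper(.005)
    print("pick",k,f,bot.read_width(),bot.read_gripper_force(),np.round(bot.read_force(),1))
    bot.move_linear([*p,.235],speed=.15); print(" lifted",bot.read_width(),np.round(bot.read_force(),1))
def place(y,ex=0,ey=0,lim=7):
    p=O+(y+ey)*dy+ex*dx
    bot.move_to([*p,.235],quat(th)); bot.move_linear([*p,.178],speed=.12)
    f0=np.array(bot.read_force()); 
    for z in np.arange(.17,.0999,-.006).tolist()+[.1005]:
        bot.move_linear([*p,z],speed=.06); f=np.array(bot.read_force())-f0
        if np.linalg.norm(f)>lim: print("contact",round(z,3),f.round(1),np.round(bot.read_eef_pos()-np.array([*p,z]),4)); return False
    print("down",f.round(1)); return True
def release():
    p=np.array(bot.read_eef_pos()); bot.command_gripper(.028); bot.move_linear([p[0],p[1],.19],speed=.15)
E
python3 - <<'E'
from pp import *
pick(2); ok=place(.084); print(ok,bot.read_eef_pos(),bot.read_time())
if ok:
    release(); bot.move_to([.51,.20,.26],quat(.037)); im,_=shot("wrist","q13")
    s=bot.read_camera("side"); cv2.imwrite("pics/q13m.png",np.hstack([im[:230,120:520],cv2.resize(s[180:350,190:370],(400,378))[:230*1]]))
E
```

```text
pick 2 [ 0.1 -0.1  0.1] 0.01072136113263438 29.97342199087143 [0.3 0.2 2.1]
 lifted 0.010684790309300094 [-0.3 -0.4 -0.7]
down [ 0.2 -0.2 -0.4]
True [0.57795345 0.30855462 0.10050361] 53.225
```

```bash
cat >> pp.py <<'E'
def check(name):
    bot.move_to([.51,.20,.26],quat(.037)); im,cam=shot("wrist",name); m=woodmask(im); R=[]
    for u in range(235,375,20):
        v=np.flatnonzero(m[30:210,u])+30; R.append((cast(cam,[(u,v[0]-.5),(u,v[-1]+.5)],.102)-O)@dx)
    h=cv2.cvtColor(im,cv2.COLOR_BGR2HSV); w=(h[...,0]<15)&(h[...,1]>135); 
    u=np.flatnonzero(w[100:150,395:460].sum(0)>20)+395
    R=np.median(R,axis=0); print("check",R.round(4),"wedge cols",u[0] if len(u) else None,u[-1] if len(u) else None); return im
E
python3 - <<'E'
from pp import *
im,cam=load("r11"); h=cv2.cvtColor(im,cv2.COLOR_BGR2HSV); w=(h[...,0]<15)&(h[...,1]>135); u=np.flatnonzero(w[100:150,395:460].sum(0)>20)+395; print("ref",u[0],u[-1])
check("k14")
for k,y in((1,.042),(0,0.)):
    pick(k)
    if not place(y): break
    release(); check(f"k14_{k}")
print(bot.read_time())
E
```

```text
ref 404 432
check [ 0.0795 -0.0783] wedge cols 405 433
pick 1 [-0.7 -0.4 -0.2] 0.010894688837642785 29.97554987668991 [ 0.1 -0.6  2.7]
 lifted 0.010738204108669156 [-0.4  0.9 -1.7]
down [0.7 0.8 0.5]
check [ 0.0796 -0.0783] wedge cols 405 433
pick 0 [ 0.2 -0.8 -0.2] 0.010690655534127435 29.98980849981308 [0.8 1.1 1.5]
 lifted 0.010596445440296587 [ 0.5 -0.1 -1. ]
down [ 0.8 -0.2 -0.7]
check [ 0.0796 -0.0784] wedge cols 405 433
81.0833
```

Run:
```python
from pp import *
for k,y in((-1,-.042),(-2,-.084)):
    pick(k)
    if not place(y): break
    release(); im=check(f"k15_{k}")
bot.move_to([.3,-.35,.3],quat(0)); print(bot.read_time())
s,_=shot("side","f15"); t,_=shot("top","f15t")
cv2.imwrite("pics/f15m.png",np.vstack([np.hstack([cv2.resize(im[20:220,190:450],(400,308)),cv2.resize(s[200:340,190:372],(400,308))]),np.hstack([cv2.resize(t[130:235,180:300],(400,280)),cv2.resize(t[110:260,280:480],(400,280))])]))
```

```text
pick -1 [ 0.2 -0.2  0.5] 0.010993853621059585 29.988562166690826 [-0.6  0.5  1.5]
 lifted 0.0106445783340668 [-0.2 -0.3 -1.7]
down [-0.4 -0.5  1.3]
check [ 0.0795 -0.0785] wedge cols 404 433
pick -2 [-0.5  0.5 -0. ] 0.010744981271833473 29.97813731431961 [-0.7  0.2  2.7]
 lifted 0.010661840091254801 [ 0.2  1.1 -1.1]
down [-0.6 -0.1  0.3]
check [ 0.0794 -0.0786] wedge cols 404 433
109.3583
```

View pics/f15m.png

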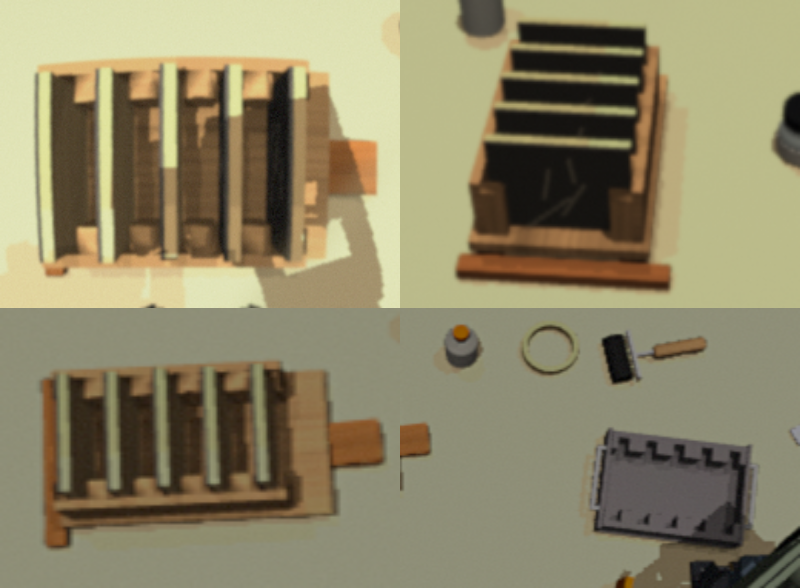

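```bash
python3 -c "
from plant import bot
print(bot.close_job())"
```

```text
the job is handed in; nothing more can be done
None
```

I handed the job in after about 110 s: the wedge is under the low edge with about 47 mm showing, the rack should be level by that wedge measurement (I did not measure its tilt directly), and all five blocks are in the rack, one to a slot; my first, failed grasp may have shifted the wedge a few centimetres before it went in.

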